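Put the gas burners back together after cleaning

TASK

The two-burner gas hob has been cleaned and its burner parts lie about on the worktop. Rebuild both burners from the bottom up: the large head in the large well with the large cap on top of it, and the small head in the small well with the small cap on top of it, all fully seated and level. Set each part down gently rather than dropping it, let go of everything, and leave the salt shaker, matchbox, wooden spoon and brush where they are.

Things in the scene. Friction and masses are not known exactly. Their poses are not given: they have to be found in the camera images.
- large_head: large aluminium burner head, upright. From below: stem 36 mm in diameter, 10 mm tall, tapering to 30 mm over its lowest 4 mm; drum 56 mm in diameter from 10 to 26 mm height, with dark slots round its side; on top a boss 4.5 mm high, 32 mm in diameter tapering to 26. Origin: centre of the stem's underside, z up. Seated, the drum rests on the large well's rim, origin 2 mm above the well's.
- small_head: small aluminium burner head, upright. From below: stem 22 mm in diameter, 10 mm tall, tapering to 16 mm over its lowest 4 mm; drum 40 mm in diameter from 10 to 26 mm height, with dark slots round its side; on top a boss 4.5 mm high, 20 mm in diameter tapering to 14. Origin: centre of the stem's underside, z up. Seated, the drum rests on the small well's rim, origin 2 mm above the well's.
- large_cap: large burner cap: dark disc 64 mm in diameter, right way up on a ring skirt (inside diameter 38 mm, outside 48, 6 mm tall); the disc's edge spans 6 to 12 mm height, its domed centre is 14.5 mm high. Origin: centre of the underside (skirt bottom), z up. Seated, the skirt surrounds the large head's boss and rests on the drum, origin 26 mm above the head's.
- small_cap: small burner cap: dark disc 46 mm in diameter, right way up on a ring skirt (inside diameter 26 mm, outside 34, 6 mm tall); the disc's edge spans 6 to 12 mm height, its domed centre is 14.5 mm high. Origin: centre of the underside (skirt bottom), z up. Seated, the skirt surrounds the small head's boss and rests on the drum, origin 26 mm above the head's.
- large_well: large burner well: dark ring fixed to the steel hob plate, outside diameter 54 mm, bore 42 mm, 12 mm tall, dark inside. Origin: centre of the ring's underside, on the hob plate's top (8 mm above the worktop), z up.
- small_well: small burner well: dark ring fixed to the steel hob plate, outside diameter 38 mm, bore 28 mm, 12 mm tall, dark inside. Origin: centre of the ring's underside, on the hob plate's top (8 mm above the worktop), z up.
- salt: salt shaker, a bystander: glass jar 34 mm in diameter, 55 mm tall, with a steel top, standing among the burner parts. Origin: centre of its underside.
- matches: matchbox, a bystander: cardboard, 36 x 54 x 14 mm, lying on the hob plate between the two wells. Origin: centre of its underside.
- spoon: wooden spoon, a bystander: 260 mm long, lying crosswise on the worktop on the robot's side of the burner parts. Its length runs along its x axis.
- brush: wooden-handled brush, a bystander: 200 mm long, lying crosswise on the worktop beyond the burner parts. Its length runs along its x axis.
There are look-alikes about, which are no part of the job. What is shaped like the small_head but orange or yellow is not meant. What is shaped like the large_head but green or purple is not meant.

How it is judged (in metres and radians):
At the end, for the whole second after the job is handed in: Each head in the well of its size: centred within 6 mm, underside under 5 mm above the hob plate, upright within 0.06 rad. Each cap on the head of its size: centred within 6 mm, underside 23 to 29 mm above the head's, level within 0.06 rad. All four at rest and released (horizontal distance between large_head and large_well below 0.006 m and z of large_head in the frame of large_well below 0.005 m and angle between each of large_head, large_cap, small_head, small_cap's own z axis and vertical below 0.06 rad and horizontal distance between large_cap and large_head below 0.006 m and z of large_cap in the frame of large_head between 0.023 and 0.029 m and linear speed of each of large_head, large_cap, small_head, small_cap below 0.02 m/s and angular speed of each of large_head, large_cap, small_head, small_cap below 0.2 rad/s and horizontal distance between small_head and small_well below 0.006 m and z of small_head in the frame of small_well below 0.005 m and horizontal distance between small_cap and small_head below 0.006 m and z of small_cap in the frame of small_head between 0.023 and 0.029 m); the robot touches nothing.
It fails at once if a burner part was dropped: it fell freely, out of the fingers, faster than 0.7 m/s (a fall of about 25 mm) ((linear speed of large_head above 0.7 m/s and contact force between the fingers and large_head below 0.05 N) or (linear speed of large_cap above 0.7 m/s and contact force between the fingers and large_cap below 0.05 N) or (linear speed of small_head above 0.7 m/s and contact force between the fingers and small_head below 0.05 N) or (linear speed of small_cap above 0.7 m/s and contact force between the fingers and small_cap below 0.05 N)).
It fails at once if the salt shaker, matchbox, spoon or brush was moved more than 20 mm (distance of any of salt, matches, spoon, brush from where it was at the start of the episode above 0.02 m).
It also fails if it takes over 96 s, if anything falls off the work surface, if the arm or the gripper's body presses on something with over 40 N, if the wrist force passes 120 N, or if a joint passes its speed limit or range.

ROBOT

A 6-joint arm with a two-finger parallel gripper is mounted at the origin on the work surface. World frame = base frame: x ahead of the robot, y to its left, z up, the work surface at z = 0. Lengths are in mm, angles in rad, forces in N, time in s.
With the tool pointing down it reaches from about 275 to 1000 mm from the base axis. Payload 8.4 kg.
Tool frame: the origin (TCP) lies midway between the tips of the shut fingers; the grasp point (between the pads) lies 19 mm behind it; z points along the fingers, y is the line along which they close (so a half turn about z gives the same grasp; the last joint's range is limited). The gripper opens to 85 mm and grips with 20 to 120 N. Pads are 22 mm wide; open, the fingers measure 114 mm over their backs; the gripper's body (76 mm by 85 mm) begins 54 mm behind the grasp point. The pads swing forward as they close: fully open they stand 13 mm farther back than shut.
Start: joints at [1.265, 0.353, 1.633, -0, 1.155, -0.002], TCP at [186.966, 596.382, 231.281] pointing down, gripper open.
Joint ranges: [-2.63, 2.63], [-0.92, 2.1], [0.06, 2.66], [-1.3, 4.44], [0, 2.69], [-3.02, 3.02]. Speed limits (rad/s): [2.22, 2.22, 2.79, 3.14, 3.14, 3.14].

INTERFACE

Orientations are given as [roll, pitch, yaw] about the fixed x, y, z axes, in that order (R = Rz(yaw) Ry(pitch) Rx(roll)).
In Python, from rig import * gives the robot as it stands.
- The arm moves only by the shell command python3 -m jog 'ROWS' [FORCE]. ROWS is JSON, a list of rows, each an object of numbers: "x", "y", "z": the shift along the tool's x, y, z in cm; "spin": the turn about the tool's z in rad; "grip": the closure, from 0 (fully open) to 1 (shut). In form: [{"x": .., "y": .., "z": .., "spin": .., "grip": ..}, ...]. A call has 1 to 20 rows; each row shifts and turns the commanded pose from where the row before left it, along the tool's axes as they then stand; what a row does not reach is not made up. A row lasts 1/12 s, in which the tool goes at most 41.7 mm and 7.16 degrees, less where a joint would pass 70% of its speed; a pose out of reach is approached as far as the arm can. A call with a gripper value outside its range is refused whole. The fingers move at their own pace and stop on an object; FORCE is the grip in N (left out, the last holds). Time passes only in rows, so rows that do not move let the fingers close. It gives the time, the measured TCP pose, the force, the opening and the grip force at its end, in the units of the state.
- sense(): the state, without advancing time (a new reading comes with each control period).
- grab_frame(name): name is "side" or "top"; returns a dict with "pixels" (420x560x3 uint8, blue, green, red), "camera_matrix" (3x3 intrinsics, pixels), "k1" (the pictures are not rectified: a ray, as slopes to the right and down, at radius r is drawn at 1 + k1 r^2 times it, then the intrinsics apply), "rvec" (rotation vector, rad) and "tvec" (3), from world to camera coordinates, as OpenCV has them. Camera axes: x right, y down, z forward; pixel columns grow to the right and rows downward; lengths in mm; the calibration is good to about 2 mm. A picture is of the moment at which its call begins. There is no depth.
- sign_off(): hands the job in; it is judged then, once.
The state is a dict: "clock": time; "qpos": joint angles; "qvel": joint speeds; "joint_efforts": joint torques, N m; "eef_pos": TCP position; "tcp_rot": TCP orientation; "contact_force": force on the tool from outside, world axes, zero at the start; "wrist_torque": the same for the moment, N m; "opening": opening from 0.0 (shut) to 1.0 (fully open); "grasp_force": force on a finger pad.
Only numpy, scipy, OpenCV 4.12 (cv2) and the standard library are available. Lean on these libraries where they do the work, as an engineer would, in place of code of your own. Each camera call takes 0.05 s, during which the arm holds its last target. There are 200 camera calls.

## Working session

There is one attempt and no reset: what is moved stays moved. The work goes in short steps, Python scripts to look and compute and a shell command to move; the robot and the scene stay as the last step left them, time stands still between calls to the robot, and variables do not carry over. Pictures are saved under pics/ and viewed, at most 14 in all, crops included, and the job is handed in when it is done.

```bash
mkdir -p pics; ls
cat > h.py <<'E'
from rig import *
import numpy as np, cv2
def cam(n):
    f=grab_frame(n); R=cv2.Rodrigues(np.array(f["rvec"],float))[0]; t=np.array(f["tvec"],float).ravel()
    return dict(im=np.array(f["pixels"]),K=np.array(f["camera_matrix"],float),k1=f["k1"],R=R,t=t,rv=np.array(f["rvec"],float))
def D(c): return np.array([c["k1"],0,0,0,0],float)
def ray(c,u,v,z):
    p=cv2.undistortPoints(np.array([[[u,v]]],float),c["K"],D(c))[0,0]
    o=-c["R"].T@c["t"]; d=c["R"].T@np.array([p[0],p[1],1]); return o+d*(z-o[2])/d[2]
def proj(c,P): return cv2.projectPoints(np.array(P,float).reshape(-1,3),c["rv"],c["t"],c["K"],D(c))[0].reshape(-1,2)
E
python3 - <<'E'
from h import *
for n in("top","side"):
    c=cam(n); cv2.imwrite(f"pics/{n}0.png",c["im"]); print(n,c["K"].round(1).tolist(),c["k1"],(-c["R"].T@c["t"]).round(),c["R"].round(2).tolist())
s=sense(); print(s)
E
```

```text
pics
top [[411.6, 0.0, 280.9], [0.0, 411.6, 207.5], [0.0, 0.0, 1.0]] -0.07347428157419875 [ 375.  -52. 1053.] [[-0.02, -1.0, -0.01], [-0.99, 0.02, -0.15], [0.15, 0.0, -0.99]]
side [[392.9, 0.0, 278.6], [0.0, 392.9, 206.3], [0.0, 0.0, 1.0]] -0.038953984044368326 [ 327. -784.  462.] [[0.96, -0.27, 0.01], [-0.13, -0.48, -0.87], [0.24, 0.83, -0.5]]
{'clock': 0.1, 'qpos': array([ 1.26457957e+00,  3.53579823e-01,  1.63407000e+00,  1.85733658e-05,
        1.15519245e+00, -2.42200668e-03]), 'qvel': array([-0.00209947, -0.00063971, -0.00020655,  0.00140859, -0.00058855,
        0.00055097]), 'joint_efforts': array([ 1.05586267e-03, -6.06352830e+01, -3.42819679e+01, -2.24788919e-04,
        4.00229677e-03, -3.96817700e-05]), 'eef_pos': array([186.84222125, 595.96678754, 230.63178937]), 'tcp_rot': array([-3.14034308e+00, -2.00094059e-05,  2.83779038e+00]), 'contact_force': array([-0.18356123,  0.94244936,  0.14705804]), 'wrist_torque': array([ 0.00639776, -0.01791849, -0.01182754]), 'grasp_force': 0.0, 'opening': 0.9993505688208042}
```

View pics/top0.png

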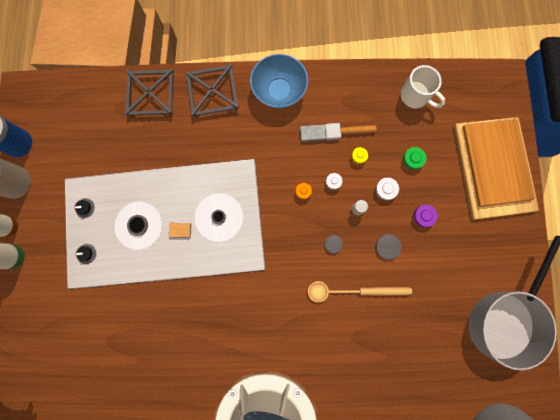

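View pics/side0.png

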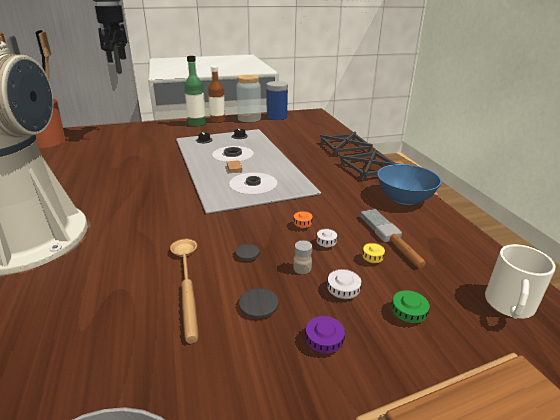

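The top view shows a grey small head at (334,181) and a grey large head at (388,188). The caps are at (334,244) and (388,247). The wells are at (137,225) for the large and (219,217) for the small. Look-alikes: orange (304,191) and yellow (360,156) are small-head shapes; green (415,158) and purple (426,216) are large-head shapes. The uncoloured aluminium ones at (334,181) and (388,188) are the ones meant. I'll confirm this in an enlarged crop.

Run:
```python
from h import *
c=cam("top"); im=c["im"]
a=cv2.resize(im[135:265,290:440],None,fx=4,fy=4,interpolation=cv2.INTER_CUBIC)
cv2.imwrite("pics/crop1.png",a)
b=cv2.resize(im[190:260,100:250],None,fx=5,fy=5,interpolation=cv2.INTER_CUBIC)
cv2.imwrite("pics/crop2.png",b)
```

```text
(no output)
```

View pics/crop1.png

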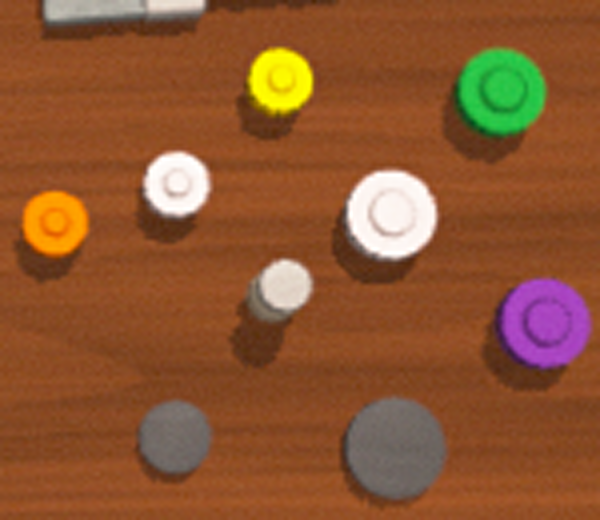

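View pics/crop2.png

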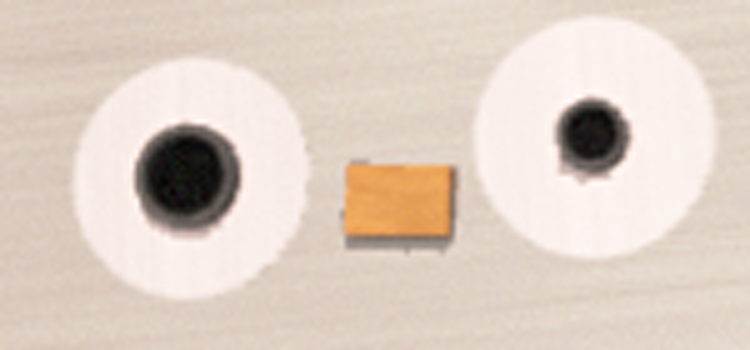

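The crops confirm it: white/aluminium heads at crop1 (177,183) small and (390,213) large, dark caps below them, and salt at (280,290). Crop2 shows the large well at (187,177) and the small well at (592,133), with the matchbox between them.

```bash
cat >> h.py <<'E'
def blob(c,mask,u,v,r=30):
    m=np.zeros(mask.shape,np.uint8); u0,v0=max(0,int(u-r)),max(0,int(v-r)); m[v0:int(v+r),u0:int(u+r)]=mask[v0:int(v+r),u0:int(u+r)]
    n,l,s,ce=cv2.connectedComponentsWithStats(m)
    k=min(range(1,n),key=lambda i:np.hypot(*(ce[i]-[u,v])) if s[i,4]>15 else 1e9)
    pts=cv2.findContours((l==k).astype(np.uint8),cv2.RETR_EXTERNAL,cv2.CHAIN_APPROX_NONE)[0][0]
    return ce[k],s[k],pts
def white(im): h=cv2.cvtColor(im,cv2.COLOR_BGR2HSV); return ((h[...,2]>170)&(h[...,1]<60)).astype(np.uint8)
def dark(im,t=110,s=60): h=cv2.cvtColor(im,cv2.COLOR_BGR2HSV); return ((h[...,2]<t)&(h[...,1]<s)).astype(np.uint8)
E
python3 - <<'E'
from h import *
c=cam("top"); im=c["im"]; d=cam("side")
for n,m,u,v,z in [("SH",white(im),334,181,26),("LH",white(im),388,188,26),("SC",dark(im),334,244,12),("LC",dark(im),388,247,12),
  ("LWring",dark(im,130,255),137,225,20),("SWring",dark(im,130,255),218.5,216.5,20),("LWbore",dark(im,50,255),137,225,20),("SWbore",dark(im,50,255),218.5,216.5,20),]:
    ce,s,p=blob(c,m,u,v,22); P=np.array([ray(c,*q[0],z) for q in p.astype(float)])[:,:2]
    (x,y),r=cv2.minEnclosingCircle(P.astype(np.float32))
    A=ray(c,*ce,z); print(n,ce.round(1),s[2:],"centroid",A.round(1)[:2],"circ",round(x,1),round(y,1),"r",round(r,1),"side px",proj(d,A)[0].round(1))
print("salt top",ray(c,361,206.5,55).round(),"matches",[ray(c,u,v,22).round()[:2] for u,v in((169,223),(190,223),(190,237),(169,237))])
print("spoon z10",[ray(c,u,v,15).round()[:2] for u,v in((308,292),(412,292))],"brush",[ray(c,u,v,15).round()[:2] for u,v in((300,133),(376,130))])
for n,u,v in(("Y",360,156),("O",304,191),("G",415,158),("P",426,216)): print(n,ray(c,u,v,26).round()[:2])
a=cv2.resize(d["im"][210:330,225:375],None,fx=5,fy=5,interpolation=cv2.INTER_CUBIC); cv2.imwrite("pics/s1.png",a)
E
```

```text
SH [333.8 180.7] [ 16  16 201] centroid [ 597.9 -183.8] circ 598.3 -183.7 r 20.9 side px [326.3 233.9]
LH [387.5 188.1] [ 22  22 372] centroid [ 575.6 -320.3] circ 575.6 -320.4 r 28.3 side px [343.9 279.3]
SC [330.9 248.4] [17 12 34] centroid [ 426.7 -171.5] circ 436.1 -176.7 r 20.8 side px [240.8 249.3]
LC [389.1 250.8] [ 25  19 141] centroid [ 417.1 -318.6] circ 427.4 -316.4 r 30.8 side px [252.2 302.2]
LWring [137.2 225. ] [ 21  21 320] centroid [495.3 320.1] circ 495.4 320.4 r 26.6 side px [232.1 150. ]
SWring [218.1 216.8] [ 14  14 150] centroid [512.  112.2] circ 511.6 112.5 r 18.3 side px [252.4 178.6]
LWbore [136.5 224.5] [ 15  16 174] centroid [496.6 321.9] circ 496.5 321.8 r 19.7 side px [232.5 149.8]
SWbore [217.9 216.3] [ 9 10 73] centroid [513.3 112.8] circ 513.2 112.7 r 12.3 side px [252.8 178.4]
salt top [ 525. -244.   55.] matches [array([499., 237.]), array([497., 183.]), array([462., 183.]), array([463., 237.])]
spoon z10 [array([ 320., -110.]), array([ 313., -370.])] brush [array([ 730., -102.]), array([ 735., -303.])]
Y [ 661. -254.]
O [ 573. -107.]
G [ 654. -397.]
P [ 502. -414.]
```

```bash
python3 -m jog '[{"spin":0.12},{"spin":0.12},{"spin":0.12},{"spin":0.12},{"spin":0.12},{"spin":0.12},{"spin":0.12},{"spin":0.12},{"spin":0.12},{"spin":0.12},{"spin":0.067}]' 30
python3 - <<'E'
from h import *
c=cam("top"); im=c["im"]
for t in(120,140):
  for n,u,v in(("SC",334,244),("LC",388,247)):
    ce,s,p=blob(c,dark(im,t,80),u,v,22); P=np.array([ray(c,*q[0],12) for q in p.astype(float)])[:,:2]
    (x,y),r=cv2.minEnclosingCircle(P.astype(np.float32)); print(t,n,ce.round(1),s[2:],ray(c,*ce,12).round(1),round(x,1),round(y,1),round(r,1))
E
```

```text
120 SC [333.  245.1] [ 17  17 197] [ 434.8 -177.    12. ] 437.4 -177.6 22.0
120 LC [388.2 247.1] [ 25  25 460] [ 426.4 -316.9   12. ] 427.9 -316.8 31.5
140 SC [333.1 243.8] [ 17  18 243] [ 438.1 -177.5   12. ] 438.2 -177.6 22.3
140 LC [388.2 246.7] [ 25  25 481] [ 427.6 -316.8   12. ] 427.9 -316.8 31.5schema error: expected keys x, y, z, spin, grip
```

Every row needs all five keys.

```bash
python3 -m jog '[{"x":0,"y":0,"z":0,"spin":0.12,"grip":0},{"x":0,"y":0,"z":0,"spin":0.12,"grip":0},{"x":0,"y":0,"z":0,"spin":0.12,"grip":0},{"x":0,"y":0,"z":0,"spin":0.12,"grip":0},{"x":0,"y":0,"z":0,"spin":0.12,"grip":0},{"x":0,"y":0,"z":0,"spin":0.12,"grip":0},{"x":0,"y":0,"z":0,"spin":0.12,"grip":0},{"x":0,"y":0,"z":0,"spin":0.12,"grip":0},{"x":0,"y":0,"z":0,"spin":0.12,"grip":0},{"x":0,"y":0,"z":0,"spin":0.12,"grip":0},{"x":0,"y":0,"z":0,"spin":0.067,"grip":0}]' 30
```

```text
clock: 1.22
eef_pos: [187.0, 596.3, 231.2]
tcp_rot: [-3.142, 0.0, 1.564]
contact_force: [-0.4, 0.9, 0.2]
opening: 0.998
grasp_force: 0.0
```

```bash
python3 -m jog '[{"x":-2,"y":0.85,"z":0,"spin":0,"grip":0},{"x":-3.6,"y":1.5,"z":0,"spin":0,"grip":0},{"x":-3.6,"y":1.5,"z":0,"spin":0,"grip":0},{"x":-3.6,"y":1.5,"z":0,"spin":0,"grip":0},{"x":-3.6,"y":1.5,"z":0,"spin":0,"grip":0},{"x":-3.6,"y":1.5,"z":0,"spin":0,"grip":0},{"x":-3.6,"y":1.5,"z":0,"spin":0,"grip":0},{"x":-3.6,"y":1.5,"z":0,"spin":0,"grip":0},{"x":-3.6,"y":1.5,"z":0,"spin":0,"grip":0},{"x":-3.6,"y":1.5,"z":0,"spin":0,"grip":0},{"x":-3.6,"y":1.5,"z":0,"spin":0,"grip":0},{"x":-3.6,"y":1.5,"z":0,"spin":0,"grip":0},{"x":-3.6,"y":1.5,"z":0,"spin":0,"grip":0},{"x":-3.6,"y":1.5,"z":0,"spin":0,"grip":0},{"x":-3.6,"y":1.5,"z":0,"spin":0,"grip":0},{"x":-3.6,"y":1.5,"z":0,"spin":0,"grip":0},{"x":-3.6,"y":1.5,"z":0,"spin":0,"grip":0},{"x":-3.6,"y":1.5,"z":0,"spin":0,"grip":0},{"x":-3.6,"y":1.5,"z":0,"spin":0,"grip":0},{"x":-3.6,"y":1.5,"z":0,"spin":0,"grip":0}]'
```

```text
clock: 2.88
eef_pos: [480.8, -109.8, 231.5]
tcp_rot: [3.141, 0.0, 1.57]
contact_force: [1.0, 0.8, 0.2]
opening: 1.004
grasp_force: 0.0
```

```bash
python3 -m jog '[{"x":-3,"y":1.3,"z":1,"spin":0,"grip":0},{"x":-3,"y":1.4,"z":2,"spin":0,"grip":0},{"x":-3,"y":1.4,"z":2,"spin":0,"grip":0},{"x":-3,"y":1.4,"z":2,"spin":0,"grip":0},{"x":-3,"y":1.4,"z":2.5,"spin":0,"grip":0},{"x":-3,"y":1.3,"z":2.5,"spin":0,"grip":0},{"x":-2,"y":0.8,"z":2.5,"spin":0,"grip":0},{"x":-1,"y":0.5,"z":2,"spin":0,"grip":0},{"x":0,"y":0,"z":0,"spin":0,"grip":0},{"x":0,"y":0,"z":0,"spin":0,"grip":0}]'
```

```text
clock: 3.72
eef_pos: [574.5, -317.4, 65.0]
tcp_rot: [-3.139, -0.002, 1.57]
contact_force: [-0.7, 0.2, 0.2]
opening: 1.002
grasp_force: 0.0
```

```bash
python3 -m jog '[{"x":-0.3,"y":0.1,"z":2,"spin":0,"grip":0},{"x":0,"y":0,"z":2,"spin":0,"grip":0},{"x":0,"y":0,"z":1,"spin":0,"grip":0},{"x":0,"y":0,"z":0.7,"spin":0,"grip":0},{"x":0,"y":0,"z":0.4,"spin":0,"grip":0.2},{"x":0,"y":0,"z":0,"spin":0,"grip":0.35},{"x":0,"y":0,"z":0,"spin":0,"grip":0.5},{"x":0,"y":0,"z":0,"spin":0,"grip":0.5},{"x":0,"y":0,"z":0,"spin":0,"grip":0.5},{"x":0,"y":0,"z":0,"spin":0,"grip":0.5}]' 20
python3 - <<'E'
from h import *
c=cam("side"); cv2.imwrite("pics/s2.png",cv2.resize(c["im"][180:340,240:440],None,fx=4,fy=3.75)[:600])
E
```

```text
clock: 4.55
eef_pos: [577.1, -320.8, 6.3]
tcp_rot: [3.14, 0.001, 1.571]
contact_force: [-0.3, 1.2, 4.6]
opening: 0.648
grasp_force: 21.8
```

View pics/s2.png

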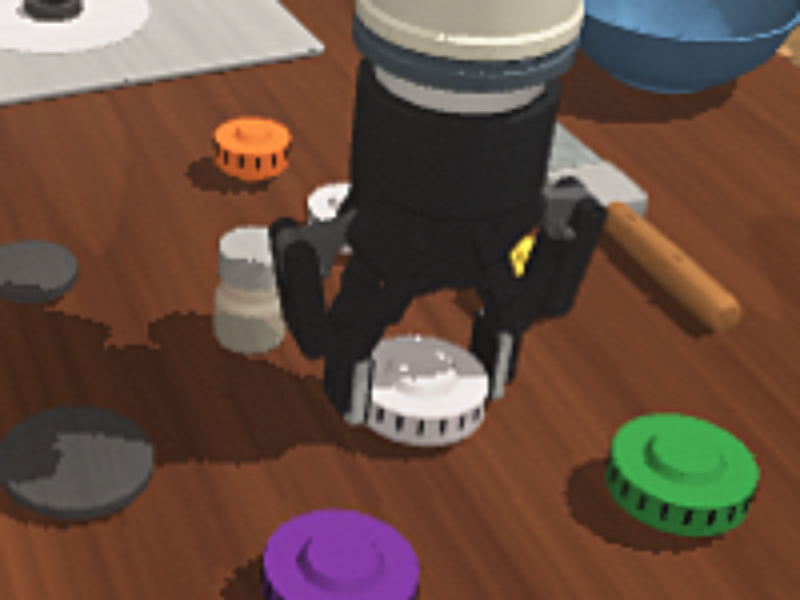

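The grip is good: the large head, at crop (428,390), sits squarely between the pads. I'll regrip at 90° to centre it in the other axis and learn the camera bias.

```bash
python3 -m jog '[{"x":0,"y":0,"z":0,"spin":0,"grip":0.15},{"x":0,"y":0,"z":0,"spin":0,"grip":0.15},{"x":0,"y":0,"z":0,"spin":0.12,"grip":0.15},{"x":0,"y":0,"z":0,"spin":0.12,"grip":0.15},{"x":0,"y":0,"z":0,"spin":0.12,"grip":0.15},{"x":0,"y":0,"z":0,"spin":0.12,"grip":0.15},{"x":0,"y":0,"z":0,"spin":0.12,"grip":0.15},{"x":0,"y":0,"z":0,"spin":0.12,"grip":0.15},{"x":0,"y":0,"z":0,"spin":0.12,"grip":0.15},{"x":0,"y":0,"z":0,"spin":0.12,"grip":0.15},{"x":0,"y":0,"z":0,"spin":0.12,"grip":0.15},{"x":0,"y":0,"z":0,"spin":0.12,"grip":0.15},{"x":0,"y":0,"z":0,"spin":0.12,"grip":0.15},{"x":0,"y":0,"z":0,"spin":0.12,"grip":0.15},{"x":0,"y":0,"z":0,"spin":0.12,"grip":0.15},{"x":0,"y":0,"z":0,"spin":0.01,"grip":0.4},{"x":0,"y":0,"z":0,"spin":0,"grip":0.5},{"x":0,"y":0,"z":0,"spin":0,"grip":0.5},{"x":0,"y":0,"z":0,"spin":0,"grip":0.5},{"x":0,"y":0,"z":0,"spin":0,"grip":0.5}]' 40; python3 -c "
from h import *
print(sense())"
```

```text
clock: 6.27
eef_pos: [576.5, -320.8, 5.5]
tcp_rot: [3.141, -0.0, 0.003]
contact_force: [-0.8, 0.3, 5.0]
opening: 0.642
grasp_force: 42.3
{'clock': 6.2667, 'qpos': array([-5.09941507e-01,  6.68808640e-01,  1.68929805e+00, -1.83972896e-04,
        7.83228353e-01,  1.05816300e+00]), 'qvel': array([ 3.72897808e-05,  1.05625414e-03, -2.05614722e-05, -6.00855143e-04,
        2.12933608e-03,  9.39229562e-03]), 'joint_efforts': array([ 4.26796982e-01, -6.89125943e+01, -2.38530815e+01,  1.68932718e-01,
       -3.33658615e-01, -2.60479210e-03]), 'eef_pos': array([ 576.52144511, -320.77033216,    5.5319046 ]), 'tcp_rot': array([ 3.14135316e+00, -1.60803725e-04,  2.82218943e-03]), 'contact_force': array([-0.80352992,  0.33382081,  5.01924117]), 'wrist_torque': array([-0.01274642,  0.21122908,  0.07579029]), 'grasp_force': 42.27240979671478, 'opening': 0.6418067354104462}
```

```bash
python3 -m jog '[{"x":0,"y":0,"z":-1,"spin":0,"grip":0.5},{"x":0,"y":0,"z":-2,"spin":0,"grip":0.5},{"x":0,"y":0,"z":-3,"spin":0,"grip":0.5},{"x":0,"y":-1,"z":-2,"spin":0,"grip":0.5},{"x":-0.2,"y":-2,"z":-1,"spin":0,"grip":0.5},{"x":-0.4,"y":-3,"z":0,"spin":0,"grip":0.5},{"x":-0.5,"y":-3.6,"z":0,"spin":0,"grip":0.5},{"x":-0.5,"y":-3.6,"z":0,"spin":0,"grip":0.5},{"x":-0.5,"y":-3.6,"z":0,"spin":0,"grip":0.5},{"x":-0.5,"y":-3.6,"z":0,"spin":0,"grip":0.5},{"x":-0.5,"y":-3.6,"z":0,"spin":0,"grip":0.5},{"x":-0.5,"y":-3.6,"z":0,"spin":0,"grip":0.5},{"x":-0.5,"y":-3.6,"z":0,"spin":0,"grip":0.5},{"x":-0.5,"y":-3.6,"z":0,"spin":0,"grip":0.5},{"x":-0.5,"y":-3.6,"z":0,"spin":0,"grip":0.5},{"x":-0.5,"y":-3.6,"z":0,"spin":0,"grip":0.5},{"x":-0.5,"y":-3.6,"z":0,"spin":0,"grip":0.5},{"x":-0.5,"y":-3.6,"z":0,"spin":0,"grip":0.5},{"x":-0.5,"y":-3.6,"z":0,"spin":0,"grip":0.5},{"x":-0.5,"y":-3.6,"z":0,"spin":0,"grip":0.5}]' 40
```

```text
clock: 7.93
eef_pos: [499.3, 245.1, 95.7]
tcp_rot: [-3.142, -0.0, 0.002]
contact_force: [1.3, 0.4, -2.0]
opening: 0.641
grasp_force: 42.5
```

```bash
python3 -m jog '[{"x":-0.1,"y":-3.2,"z":0,"spin":0,"grip":0.5},{"x":-0.1,"y":-2.4,"z":0.5,"spin":0,"grip":0.5},{"x":-0.1,"y":-1.4,"z":1,"spin":0,"grip":0.5},{"x":0,"y":-0.6,"z":1.5,"spin":0,"grip":0.5},{"x":0,"y":0,"z":1.5,"spin":0,"grip":0.5},{"x":0,"y":0,"z":0.5,"spin":0,"grip":0.5},{"x":0,"y":0,"z":0,"spin":0,"grip":0.5},{"x":0,"y":0,"z":0,"spin":0,"grip":0.5}]' 40
python3 - <<'E'
from h import *
c=cam("side"); d=cam("top");
cv2.imwrite("pics/s3.png",np.hstack([cv2.resize(c["im"][100:190,190:290],None,fx=4,fy=4,interpolation=2),cv2.resize(d["im"][180:270,90:190],None,fx=4,fy=4,interpolation=2)]))
s=sense()["eef_pos"]; print(s); b=s[2]-5.5
print("expected head px: drum top centre side",proj(c,[s[0],s[1],b+26]),"bottom",proj(c,[s[0],s[1],b]), "well top",proj(c,[496.3,321,20]), "crop off 190,100 x4")
E
```

```text
clock: 8.6
eef_pos: [496.8, 318.6, 45.1]
tcp_rot: [3.141, 0.001, 0.0]
contact_force: [0.4, -0.6, -1.5]
opening: 0.64
grasp_force: 42.5
[497.51080346 319.0221309   45.99258877]
expected head px: drum top centre side [[232.18280811 135.34241157]] bottom [[232.61257329 143.66446904]] well top [[232.43495806 149.90064529]] crop off 190,100 x4
```

View pics/s3.png

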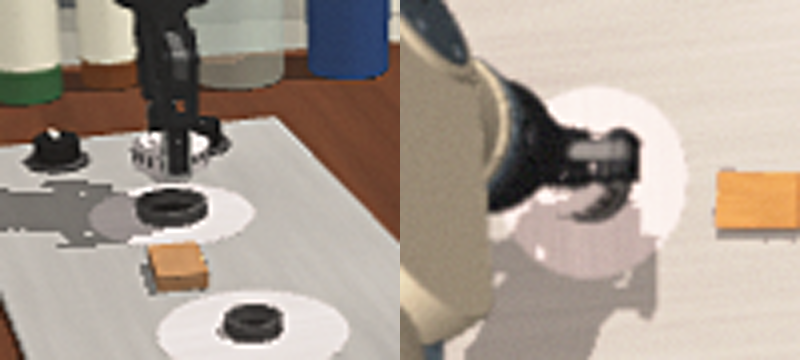

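The side crop shows the held head at (172,150) directly above the well ring at (172,208), so they are aligned. Lowering.

```bash
python3 -m jog '[{"x":-0.05,"y":-0.2,"z":0.5,"spin":0,"grip":0.5},{"x":0,"y":0,"z":0.7,"spin":0,"grip":0.5},{"x":0,"y":0,"z":0.5,"spin":0,"grip":0.5},{"x":0,"y":0,"z":0.3,"spin":0,"grip":0.5},{"x":0,"y":0,"z":0.3,"spin":0,"grip":0.5},{"x":0,"y":0,"z":0.3,"spin":0,"grip":0.5},{"x":0,"y":0,"z":0.2,"spin":0,"grip":0.5},{"x":0,"y":0,"z":0,"spin":0,"grip":0.5},{"x":0,"y":0,"z":0,"spin":0,"grip":0.5}]' 40
```

```text
clock: 9.45
eef_pos: [496.4, 321.3, 17.2]
tcp_rot: [3.141, 0.0, 0.001]
contact_force: [0.6, -0.5, -1.3]
opening: 0.64
grasp_force: 42.5
```

```bash
python3 -m jog '[{"x":0,"y":0,"z":0.1,"spin":0,"grip":0.5},{"x":0,"y":0,"z":0.1,"spin":0,"grip":0.5},{"x":0,"y":0,"z":0,"spin":0,"grip":0.5},{"x":0,"y":0,"z":0,"spin":0,"grip":0.5}]' 40
```

```text
clock: 9.78
eef_pos: [496.7, 321.4, 15.5]
tcp_rot: [-3.141, -0.0, 0.001]
contact_force: [-0.1, -0.1, 0.8]
opening: 0.636
grasp_force: 42.6
```

```bash
python3 -m jog '[{"x":0,"y":0,"z":0,"spin":0,"grip":0.3},{"x":0,"y":0,"z":0,"spin":0,"grip":0.1},{"x":0,"y":0,"z":0,"spin":0,"grip":0.1},{"x":0,"y":0,"z":-2,"spin":0,"grip":0},{"x":0,"y":0,"z":-3.5,"spin":0,"grip":0},{"x":0,"y":1,"z":-3,"spin":0,"grip":0},{"x":-0.4,"y":3,"z":-1,"spin":0,"grip":0},{"x":-0.4,"y":3.8,"z":0,"spin":0,"grip":0},{"x":-0.4,"y":3.8,"z":0,"spin":0,"grip":0},{"x":-0.4,"y":3.8,"z":0,"spin":0,"grip":0},{"x":-0.4,"y":3.8,"z":0,"spin":0,"grip":0},{"x":-0.4,"y":3.8,"z":0,"spin":0,"grip":0},{"x":-0.4,"y":3.8,"z":0,"spin":0,"grip":0},{"x":-0.4,"y":3.8,"z":0,"spin":0,"grip":0},{"x":-0.4,"y":3.8,"z":0,"spin":0,"grip":0},{"x":-0.4,"y":3.8,"z":0,"spin":0,"grip":0},{"x":-0.4,"y":3.8,"z":0,"spin":0,"grip":0},{"x":-0.4,"y":3.8,"z":0,"spin":0,"grip":0},{"x":-0.4,"y":3.8,"z":0,"spin":0,"grip":0},{"x":-0.4,"y":3.8,"z":0,"spin":0,"grip":0}]' 40
python3 - <<'E'
from h import *
c=cam("top"); im=c["im"]; d=cam("side")
ce,s,p=blob(c,white(im),137,221,11); print("top raw",ce,s)
cv2.imwrite("pics/s4.png",np.hstack([cv2.resize(d["im"][100:190,190:290],None,fx=4,fy=4,interpolation=2),cv2.resize(im[180:270,90:190],None,fx=4,fy=4,interpolation=2)]))
print(proj(c,[[496.7,321.4,36],[496.7,321.4,40.5]]),"crop off 90,180")
E
```

```text
clock: 11.45
eef_pos: [440.4, -214.6, 110.5]
tcp_rot: [3.141, -0.0, 0.001]
contact_force: [0.6, 1.1, -0.4]
opening: 0.997
grasp_force: 0.0
top raw [135.61904762 219.97505669] [126 210  22  22 441]
[[134.46460218 223.76071257]
 [133.82447813 223.55913661]] crop off 90,180
```

View pics/s4.png

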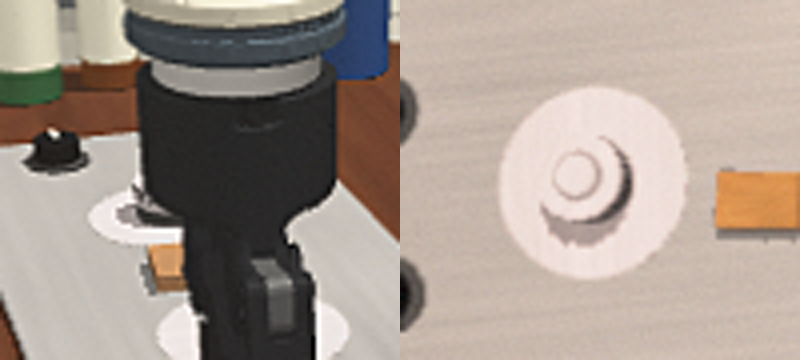

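The top crop shows the large head upright in the well. Its boss is at crop (577,174), within about 1 mm of the prediction. Next is the large cap.

```bash
python3 -m jog '[{"x":-0.4,"y":3.4,"z":0,"spin":0,"grip":0},{"x":-0.4,"y":3,"z":0,"spin":0,"grip":0},{"x":-0.3,"y":2,"z":1,"spin":0,"grip":0},{"x":-0.1,"y":1.2,"z":2,"spin":0,"grip":0},{"x":0,"y":0.6,"z":2,"spin":0,"grip":0},{"x":0,"y":0,"z":2,"spin":0,"grip":0},{"x":0,"y":0,"z":1.5,"spin":0,"grip":0},{"x":0,"y":0,"z":0,"spin":0,"grip":0},{"x":0,"y":0,"z":0,"spin":0,"grip":0}]' 20
```

```text
clock: 12.3
eef_pos: [428.6, -313.9, 24.8]
tcp_rot: [-3.14, 0.002, 0.001]
contact_force: [0.6, -0.4, -0.1]
opening: 0.998
grasp_force: 0.0
```

Run:
```python
from h import *
print(sense()["eef_pos"])
d=cam("side"); cv2.imwrite("pics/s5.png",np.hstack([cv2.resize(d["im"][240:340,200:320],None,fx=4,fy=4,interpolation=2),cv2.resize(d["im"][125:165,210:255],None,fx=6,fy=10,interpolation=2)]))
```

```text
[ 428.55403771 -313.93761072   24.81246576]
```

View pics/s5.png

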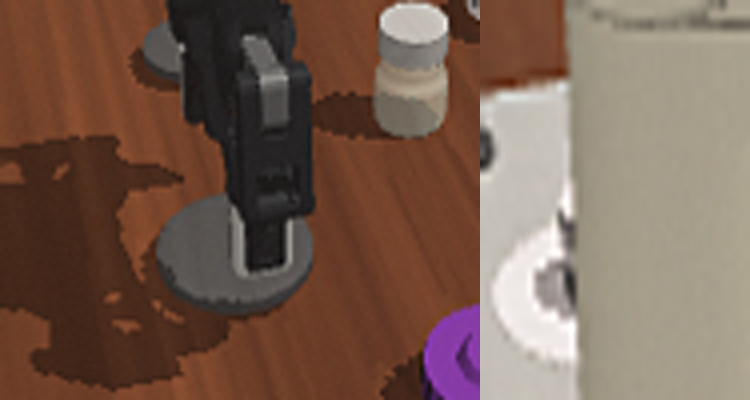

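The side crop shows the near finger above the cap's edge at (262,245). Lowering and closing, then regripping at 90°.

```bash
python3 -m jog '[{"x":0,"y":0.3,"z":0.8,"spin":0,"grip":0},{"x":0,"y":0,"z":0.8,"spin":0,"grip":0},{"x":0,"y":0,"z":0.6,"spin":0,"grip":0},{"x":0,"y":0,"z":0.5,"spin":0,"grip":0},{"x":0,"y":0,"z":0,"spin":0,"grip":0.15},{"x":0,"y":0,"z":0,"spin":0,"grip":0.25},{"x":0,"y":0,"z":0,"spin":0,"grip":0.4},{"x":0,"y":0,"z":0,"spin":0,"grip":0.4},{"x":0,"y":0,"z":0,"spin":0,"grip":0.4}]' 20
python3 - <<'E'
from h import *
d=cam("side"); cv2.imwrite("pics/s6.png",cv2.resize(d["im"][240:340,200:320],None,fx=4,fy=4,interpolation=2))
E
```

```text
clock: 13.1
eef_pos: [428.9, -317.8, -1.5]
tcp_rot: [3.141, -0.0, 0.001]
contact_force: [-2.1, -0.1, 0.6]
opening: 0.732
grasp_force: 22.1
```

View pics/s6.png

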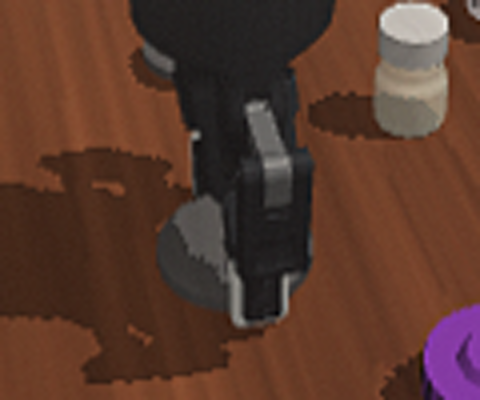

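```bash
python3 -m jog '[{"x":0,"y":0,"z":0,"spin":0,"grip":0.1},{"x":0,"y":0,"z":0,"spin":0,"grip":0},{"x":0,"y":0,"z":0,"spin":-0.12,"grip":0},{"x":0,"y":0,"z":0,"spin":-0.12,"grip":0},{"x":0,"y":0,"z":0,"spin":-0.12,"grip":0},{"x":0,"y":0,"z":0,"spin":-0.12,"grip":0},{"x":0,"y":0,"z":0,"spin":-0.12,"grip":0},{"x":0,"y":0,"z":0,"spin":-0.12,"grip":0},{"x":0,"y":0,"z":0,"spin":-0.12,"grip":0},{"x":0,"y":0,"z":0,"spin":-0.12,"grip":0},{"x":0,"y":0,"z":0,"spin":-0.12,"grip":0},{"x":0,"y":0,"z":0,"spin":-0.12,"grip":0},{"x":0,"y":0,"z":0,"spin":-0.12,"grip":0},{"x":0,"y":0,"z":0,"spin":-0.12,"grip":0},{"x":0,"y":0,"z":0,"spin":-0.12,"grip":0},{"x":0,"y":0,"z":0,"spin":-0.01,"grip":0.2},{"x":0,"y":0,"z":0,"spin":0,"grip":0.4},{"x":0,"y":0,"z":0,"spin":0,"grip":0.4},{"x":0,"y":0,"z":0,"spin":0,"grip":0.4},{"x":0,"y":0,"z":0,"spin":0,"grip":0.4}]' 40
```

```text
clock: 14.82
eef_pos: [429.0, -317.7, -1.1]
tcp_rot: [3.142, 0.0, 1.567]
contact_force: [-2.8, 1.7, 9.9]
opening: 0.723
grasp_force: 41.1
```

```bash
python3 -m jog '[{"x":0,"y":0,"z":-1,"spin":0,"grip":0.4},{"x":0,"y":0,"z":-2,"spin":0,"grip":0.4},{"x":0,"y":0,"z":-3,"spin":0,"grip":0.4},{"x":1,"y":0,"z":-3,"spin":0,"grip":0.4},{"x":2,"y":0.2,"z":-1.5,"spin":0,"grip":0.4},{"x":3,"y":0.4,"z":0,"spin":0,"grip":0.4},{"x":3.6,"y":0.4,"z":0,"spin":0,"grip":0.4},{"x":3.6,"y":0.4,"z":0,"spin":0,"grip":0.4},{"x":3.6,"y":0.4,"z":0,"spin":0,"grip":0.4},{"x":3.6,"y":0.4,"z":0,"spin":0,"grip":0.4},{"x":3.6,"y":0.4,"z":0,"spin":0,"grip":0.4},{"x":3.6,"y":0.4,"z":0,"spin":0,"grip":0.4},{"x":3.6,"y":0.4,"z":0,"spin":0,"grip":0.4},{"x":3.6,"y":0.4,"z":0,"spin":0,"grip":0.4},{"x":3.6,"y":0.4,"z":0,"spin":0,"grip":0.4},{"x":3.6,"y":0.4,"z":0,"spin":0,"grip":0.4},{"x":3.6,"y":0.4,"z":0,"spin":0,"grip":0.4},{"x":3.6,"y":0.4,"z":0,"spin":0,"grip":0.4},{"x":3.6,"y":0.4,"z":0,"spin":0,"grip":0.4},{"x":3.6,"y":0.4,"z":0,"spin":0,"grip":0.4}]' 40
```

```text
clock: 16.48
eef_pos: [490.7, 248.2, 103.7]
tcp_rot: [3.141, -0.0, 1.568]
contact_force: [-0.1, -0.5, -1.8]
opening: 0.718
grasp_force: 44.7
```

```bash
python3 -m jog '[{"x":3,"y":0.3,"z":0,"spin":0,"grip":0.4},{"x":2.2,"y":0.2,"z":0.5,"spin":0,"grip":0.4},{"x":1.2,"y":0.1,"z":1,"spin":0,"grip":0.4},{"x":0.7,"y":0,"z":1.2,"spin":0,"grip":0.4},{"x":0.2,"y":0,"z":1,"spin":0,"grip":0.4},{"x":0,"y":0,"z":0.6,"spin":0,"grip":0.4},{"x":0,"y":0,"z":0,"spin":0,"grip":0.4},{"x":0,"y":0,"z":0,"spin":0,"grip":0.4}]' 40
python3 - <<'E'
from h import *
d=cam("side"); print(sense()["eef_pos"]); cv2.imwrite("pics/s7.png",cv2.resize(d["im"][110:170,190:280],None,fx=8,fy=8,interpolation=2))
E
```

```text
clock: 17.15
eef_pos: [496.5, 317.8, 59.5]
tcp_rot: [-3.14, 0.001, 1.569]
contact_force: [-0.3, 0.1, -2.5]
opening: 0.717
grasp_force: 44.7
[496.95421182 318.11574755  60.15591685]
```

View pics/s7.png

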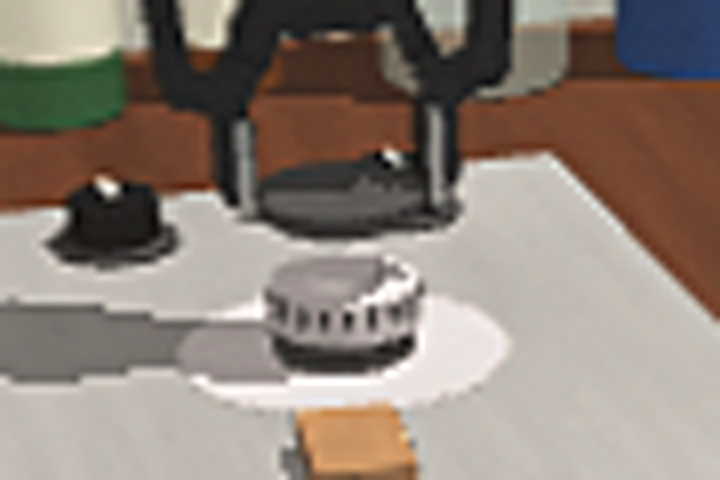

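The side crop shows the head seated flush on the ring at (344,305), with the cap at (345,200) level and centred above it. Lowering.

```bash
python3 -m jog '[{"x":0.35,"y":0,"z":0.5,"spin":0,"grip":0.4},{"x":0,"y":0,"z":0.5,"spin":0,"grip":0.4},{"x":0,"y":0,"z":0.4,"spin":0,"grip":0.4},{"x":0,"y":0,"z":0.3,"spin":0,"grip":0.4},{"x":0,"y":0,"z":0.3,"spin":0,"grip":0.4},{"x":0,"y":0,"z":0.2,"spin":0,"grip":0.4},{"x":0,"y":0,"z":0.1,"spin":0,"grip":0.4},{"x":0,"y":0,"z":0,"spin":0,"grip":0.4},{"x":0,"y":0,"z":0,"spin":0,"grip":0.4}]' 40
```

```text
clock: 17.95
eef_pos: [497.0, 322.8, 37.3]
tcp_rot: [3.142, 0.0, 1.571]
contact_force: [-0.4, -0.1, -1.9]
opening: 0.716
grasp_force: 44.8
```

```bash
python3 -m jog '[{"x":-0.1,"y":0,"z":0.1,"spin":0,"grip":0.4},{"x":0,"y":0,"z":0.1,"spin":0,"grip":0.4},{"x":0,"y":0,"z":0.05,"spin":0,"grip":0.4},{"x":0,"y":0,"z":0,"spin":0,"grip":0.4},{"x":0,"y":0,"z":0,"spin":0,"grip":0.4}]' 40
```

```text
clock: 18.37
eef_pos: [497.0, 321.7, 35.1]
tcp_rot: [3.141, -0.0, 1.571]
contact_force: [-0.5, -0.9, 2.9]
opening: 0.716
grasp_force: 45.1
```

```bash
python3 -m jog '[{"x":0,"y":0,"z":0,"spin":0,"grip":0.2},{"x":0,"y":0,"z":0,"spin":0,"grip":0},{"x":0,"y":0,"z":0,"spin":0,"grip":0},{"x":0,"y":0,"z":-2,"spin":0,"grip":0},{"x":0,"y":0,"z":-3.5,"spin":0,"grip":0},{"x":-1,"y":0,"z":-2.5,"spin":0,"grip":0},{"x":-3,"y":0.6,"z":0,"spin":0,"grip":0},{"x":-3.8,"y":0.8,"z":0,"spin":0,"grip":0},{"x":-3.8,"y":0.8,"z":0,"spin":0,"grip":0},{"x":-3.8,"y":0.8,"z":0,"spin":0,"grip":0},{"x":-3.8,"y":0.8,"z":0,"spin":0,"grip":0},{"x":-3.8,"y":0.8,"z":0,"spin":0,"grip":0},{"x":-3.8,"y":0.8,"z":0,"spin":0,"grip":0},{"x":-3.8,"y":0.8,"z":0,"spin":0,"grip":0},{"x":-3.8,"y":0.8,"z":0,"spin":0,"grip":0},{"x":-3.8,"y":0.8,"z":0,"spin":0,"grip":0},{"x":-3.8,"y":0.8,"z":0,"spin":0,"grip":0},{"x":-3.5,"y":0.7,"z":0,"spin":0,"grip":0},{"x":-2.5,"y":0.5,"z":0,"spin":0,"grip":0.15},{"x":-1.5,"y":0.3,"z":0,"spin":0,"grip":0.15}]' 20
python3 - <<'E'
from h import *
c=cam("top"); im=c["im"]
cv2.imwrite("pics/s8.png",cv2.resize(im[180:270,90:190],None,fx=4,fy=4,interpolation=2))
print(proj(c,[[496.7,321.4,48],[496.7,321.4,50.5]]))
ce,s,p=blob(c,dark(im,140,80),133,222,14); P=np.array([ray(c,*q[0],48) for q in p.astype(float)])[:,:2]
(x,y),r=cv2.minEnclosingCircle(P.astype(np.float32)); print(ce.round(1),s[2:],ray(c,*ce,48).round(1),round(x,1),round(y,1),round(r,1)); print(sense()["eef_pos"])
E
```

```text
clock: 20.03
eef_pos: [598.4, -176.2, 114.8]
tcp_rot: [3.141, 0.001, 1.569]
contact_force: [-0.1, 0.3, -0.5]
opening: 0.85
grasp_force: 0.0
[[132.74549999 223.21930425]
 [132.3824326  223.10493628]]
[133.5 223.7] [ 27  25 550] [495.4 319.4  48. ] 494.8 318.3 35.9
[ 598.90267606 -177.43730494  114.88221548]
```

```bash
python3 -m jog '[{"x":-0.6,"y":-0.05,"z":2,"spin":0,"grip":0.2},{"x":0,"y":0,"z":3,"spin":0,"grip":0.2},{"x":0,"y":0,"z":2.5,"spin":0,"grip":0.2},{"x":0,"y":0,"z":1.5,"spin":0,"grip":0.2},{"x":0,"y":0,"z":1,"spin":0,"grip":0.2},{"x":0,"y":0,"z":0.6,"spin":0,"grip":0.2},{"x":0,"y":0,"z":0.2,"spin":0,"grip":0.3},{"x":0,"y":0,"z":0,"spin":0,"grip":0.45},{"x":0,"y":0,"z":0,"spin":0,"grip":0.6},{"x":0,"y":0,"z":0,"spin":0,"grip":0.65},{"x":0,"y":0,"z":0,"spin":0,"grip":0.65},{"x":0,"y":0,"z":0,"spin":0,"grip":0.65}]' 20
```

```text
clock: 21.08
eef_pos: [598.1, -179.4, 7.7]
tcp_rot: [3.14, 0.0, 1.571]
contact_force: [-1.0, 0.7, 4.9]
opening: 0.456
grasp_force: 20.5
```

```bash
python3 -m jog '[{"x":0,"y":0,"z":0,"spin":0,"grip":0.2},{"x":0,"y":0,"z":0,"spin":0,"grip":0.2},{"x":-0.45,"y":0,"z":0,"spin":0,"grip":0.2},{"x":0,"y":0,"z":0,"spin":0.12,"grip":0.2},{"x":0,"y":0,"z":0,"spin":0.12,"grip":0.2},{"x":0,"y":0,"z":0,"spin":0.12,"grip":0.2},{"x":0,"y":0,"z":0,"spin":0.12,"grip":0.2},{"x":0,"y":0,"z":0,"spin":0.12,"grip":0.2},{"x":0,"y":0,"z":0,"spin":0.12,"grip":0.2},{"x":0,"y":0,"z":0,"spin":0.12,"grip":0.2},{"x":0,"y":0,"z":0,"spin":0.12,"grip":0.2},{"x":0,"y":0,"z":0,"spin":0.12,"grip":0.2},{"x":0,"y":0,"z":0,"spin":0.12,"grip":0.2},{"x":0,"y":0,"z":0,"spin":0.12,"grip":0.2},{"x":0,"y":0,"z":0,"spin":0.12,"grip":0.2},{"x":0,"y":0,"z":0,"spin":0.12,"grip":0.2},{"x":0,"y":0,"z":0,"spin":0.01,"grip":0.4},{"x":0,"y":0,"z":0,"spin":0,"grip":0.6},{"x":0,"y":0,"z":0,"spin":0,"grip":0.65},{"x":0,"y":0,"z":0,"spin":0,"grip":0.65}]' 40
```

```text
clock: 22.75
eef_pos: [597.5, -183.9, 7.0]
tcp_rot: [3.141, -0.0, 0.004]
contact_force: [-1.2, -0.5, 2.1]
opening: 0.451
grasp_force: 39.9
```

```bash
python3 -m jog '[{"x":0,"y":0,"z":0,"spin":0,"grip":0.65},{"x":0,"y":0,"z":0,"spin":0,"grip":0.65}]' 40
```

```text
clock: 22.92
eef_pos: [597.5, -183.9, 7.0]
tcp_rot: [3.141, -0.0, 0.002]
contact_force: [-1.7, -0.7, 4.3]
opening: 0.453
grasp_force: 40.0
```

```bash
python3 -m jog '[{"x":0,"y":0,"z":-1,"spin":0,"grip":0.65},{"x":0,"y":0,"z":-2,"spin":0,"grip":0.65},{"x":0,"y":0,"z":-3,"spin":0,"grip":0.65},{"x":0,"y":-1,"z":-2,"spin":0,"grip":0.65},{"x":-0.6,"y":-2.2,"z":0,"spin":0,"grip":0.65},{"x":-1,"y":-3.2,"z":0,"spin":0,"grip":0.65},{"x":-1,"y":-3.5,"z":0,"spin":0,"grip":0.65},{"x":-1,"y":-3.5,"z":0,"spin":0,"grip":0.65},{"x":-1,"y":-3.5,"z":0,"spin":0,"grip":0.65},{"x":-1,"y":-3.5,"z":0,"spin":0,"grip":0.65},{"x":-1,"y":-3.2,"z":0,"spin":0,"grip":0.65},{"x":-0.8,"y":-2.6,"z":0,"spin":0,"grip":0.65},{"x":-0.6,"y":-1.8,"z":0.5,"spin":0,"grip":0.65},{"x":-0.4,"y":-1.1,"z":1,"spin":0,"grip":0.65},{"x":-0.1,"y":-0.5,"z":1.5,"spin":0,"grip":0.65},{"x":0,"y":0,"z":1,"spin":0,"grip":0.65},{"x":0,"y":0,"z":0,"spin":0,"grip":0.65},{"x":0,"y":0,"z":0,"spin":0,"grip":0.65}]' 40
python3 - <<'E'
from h import *
d=cam("side"); print(sense()["eef_pos"]); cv2.imwrite("pics/s9.png",cv2.resize(d["im"][120:200,200:310],None,fx=7,fy=7,interpolation=2))
E
```

```text
clock: 24.42
eef_pos: [511.9, 111.5, 46.1]
tcp_rot: [3.141, 0.002, 0.001]
contact_force: [0.5, 0.7, -1.1]
opening: 0.449
grasp_force: 40.4
[512.37737346 111.50443661  46.6692229 ]
```

View pics/s9.png

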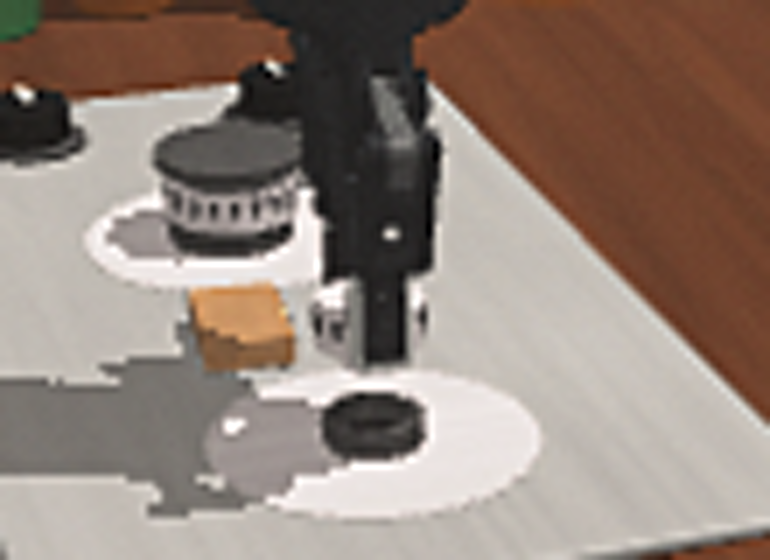

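The side crop shows the large burner complete and level at (230,185). The held small head at (370,325) is above the small well at (374,425), aligned to about 1 mm. Lowering.

```bash
python3 -m jog '[{"x":0.1,"y":-0.1,"z":0.5,"spin":0,"grip":0.65},{"x":0,"y":0,"z":0.7,"spin":0,"grip":0.65},{"x":0,"y":0,"z":0.4,"spin":0,"grip":0.65},{"x":0,"y":0,"z":0.3,"spin":0,"grip":0.65},{"x":0,"y":0,"z":0.3,"spin":0,"grip":0.65},{"x":0,"y":0,"z":0.3,"spin":0,"grip":0.65},{"x":0,"y":0,"z":0.2,"spin":0,"grip":0.65},{"x":0,"y":0,"z":0,"spin":0,"grip":0.65},{"x":0,"y":0,"z":0,"spin":0,"grip":0.65}]' 40
```

```text
clock: 25.22
eef_pos: [513.2, 113.2, 19.7]
tcp_rot: [3.142, 0.0, 0.001]
contact_force: [-0.4, -0.5, -1.4]
opening: 0.449
grasp_force: 40.4
```

```bash
python3 -m jog '[{"x":0,"y":0,"z":0.1,"spin":0,"grip":0.65},{"x":0,"y":0,"z":0.1,"spin":0,"grip":0.65},{"x":0,"y":0,"z":0.1,"spin":0,"grip":0.65},{"x":0,"y":0,"z":0,"spin":0,"grip":0.65},{"x":0,"y":0,"z":0,"spin":0,"grip":0.65}]' 40
```

```text
clock: 25.63
eef_pos: [513.4, 113.2, 17.0]
tcp_rot: [-3.142, -0.0, 0.001]
contact_force: [-0.7, -0.6, 2.3]
opening: 0.448
grasp_force: 40.7
```

```bash
python3 -m jog '[{"x":0,"y":0,"z":0,"spin":0,"grip":0.4},{"x":0,"y":0,"z":0,"spin":0,"grip":0.2},{"x":0,"y":0,"z":0,"spin":0,"grip":0.2},{"x":0,"y":0,"z":-2,"spin":0,"grip":0.2},{"x":0,"y":0,"z":-3.5,"spin":0,"grip":0.2},{"x":-0.3,"y":1,"z":-2.5,"spin":0,"grip":0.2},{"x":-0.8,"y":3,"z":0,"spin":0,"grip":0.2},{"x":-1,"y":3.8,"z":0,"spin":0,"grip":0.2},{"x":-1,"y":3.8,"z":0,"spin":0,"grip":0.2},{"x":-1,"y":3.8,"z":0,"spin":0,"grip":0.2},{"x":-1,"y":3.8,"z":0,"spin":0,"grip":0.2},{"x":-1,"y":3.6,"z":0,"spin":0,"grip":0.2},{"x":-0.7,"y":2.8,"z":0,"spin":0,"grip":0.2},{"x":-0.5,"y":1.8,"z":1,"spin":0,"grip":0.2},{"x":-0.2,"y":1.1,"z":2,"spin":0,"grip":0.2},{"x":0,"y":0.4,"z":2,"spin":0,"grip":0.2},{"x":0,"y":0,"z":1,"spin":0,"grip":0.2},{"x":0,"y":0,"z":0,"spin":0,"grip":0.2},{"x":0,"y":0,"z":0,"spin":0,"grip":0.2}]' 20
```

```text
clock: 27.22
eef_pos: [438.1, -175.4, 36.6]
tcp_rot: [-3.141, 0.001, 0.001]
contact_force: [0.2, 0.1, -0.1]
opening: 0.798
grasp_force: 0.0
```

```bash
python3 -m jog '[{"x":0,"y":0.2,"z":1,"spin":0,"grip":0.2},{"x":0,"y":0,"z":1,"spin":0,"grip":0.2},{"x":0,"y":0,"z":0.7,"spin":0,"grip":0.2},{"x":0,"y":0,"z":0.5,"spin":0,"grip":0.2},{"x":0,"y":0,"z":0.35,"spin":0,"grip":0.2},{"x":0,"y":0,"z":0,"spin":0,"grip":0.35},{"x":0,"y":0,"z":0,"spin":0,"grip":0.45},{"x":0,"y":0,"z":0,"spin":0,"grip":0.6},{"x":0,"y":0,"z":0,"spin":0,"grip":0.6},{"x":0,"y":0,"z":0,"spin":0,"grip":0.6}]' 20
python3 - <<'E'
from h import *
d=cam("side"); c=cam("top"); im=c["im"]; cv2.imwrite("pics/s10.png",np.hstack([cv2.resize(d["im"][200:290,190:290],None,fx=4,fy=4,interpolation=2),cv2.resize(im[180:270,170:270],None,fx=4,fy=4,interpolation=2)]))
print(proj(c,[[513.2,113.2,40.5]])[0]-[170,180])
E
```

```text
clock: 28.05
eef_pos: [438.5, -177.9, 1.5]
tcp_rot: [3.141, -0.0, 0.001]
contact_force: [-0.4, 0.2, 0.3]
opening: 0.516
grasp_force: 20.5
[46.3982551  35.30514651]
```

View pics/s10.png

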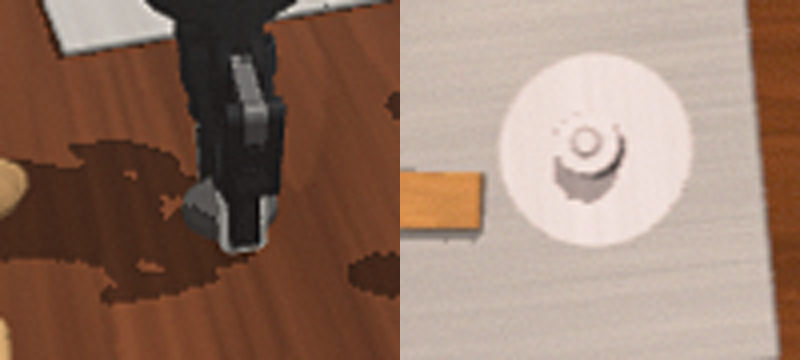

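The small cap is gripped. The small head's boss is at right-crop (587,140), which matches the prediction of (586,141), so it is seated. Regripping the cap at 90°.

```bash
python3 -m jog '[{"x":0,"y":0,"z":0,"spin":0,"grip":0.25},{"x":0,"y":0,"z":0,"spin":0,"grip":0.2},{"x":0,"y":0,"z":0,"spin":-0.12,"grip":0.2},{"x":0,"y":0,"z":0,"spin":-0.12,"grip":0.2},{"x":0,"y":0,"z":0,"spin":-0.12,"grip":0.2},{"x":0,"y":0,"z":0,"spin":-0.12,"grip":0.2},{"x":0,"y":0,"z":0,"spin":-0.12,"grip":0.2},{"x":0,"y":0,"z":0,"spin":-0.12,"grip":0.2},{"x":0,"y":0,"z":0,"spin":-0.12,"grip":0.2},{"x":0,"y":0,"z":0,"spin":-0.12,"grip":0.2},{"x":0,"y":0,"z":0,"spin":-0.12,"grip":0.2},{"x":0,"y":0,"z":0,"spin":-0.12,"grip":0.2},{"x":0,"y":0,"z":0,"spin":-0.12,"grip":0.2},{"x":0,"y":0,"z":0,"spin":-0.12,"grip":0.2},{"x":0,"y":0,"z":0,"spin":-0.12,"grip":0.2},{"x":0,"y":0,"z":0,"spin":-0.01,"grip":0.4},{"x":0,"y":0,"z":0,"spin":0,"grip":0.6},{"x":0,"y":0,"z":0,"spin":0,"grip":0.6},{"x":0,"y":0,"z":0,"spin":0,"grip":0.6},{"x":0,"y":0,"z":0,"spin":0,"grip":0.6}]' 40
```

```text
clock: 29.82
eef_pos: [438.5, -177.9, 1.7]
tcp_rot: [3.141, 0.0, 1.567]
contact_force: [-2.3, 0.4, 9.1]
opening: 0.511
grasp_force: 39.4
```

```bash
python3 -m jog '[{"x":0,"y":0,"z":-1,"spin":0,"grip":0.6},{"x":0,"y":0,"z":-2,"spin":0,"grip":0.6},{"x":0,"y":0,"z":-3,"spin":0,"grip":0.6},{"x":1,"y":0.2,"z":-3,"spin":0,"grip":0.6},{"x":2.2,"y":0.6,"z":0,"spin":0,"grip":0.6},{"x":3.2,"y":0.8,"z":0,"spin":0,"grip":0.6},{"x":3.5,"y":0.9,"z":0,"spin":0,"grip":0.6},{"x":3.5,"y":0.9,"z":0,"spin":0,"grip":0.6},{"x":3.5,"y":0.9,"z":0,"spin":0,"grip":0.6},{"x":3.5,"y":0.9,"z":0,"spin":0,"grip":0.6},{"x":3,"y":0.9,"z":0,"spin":0,"grip":0.6},{"x":2.4,"y":0.6,"z":0,"spin":0,"grip":0.6},{"x":1.7,"y":0.5,"z":0.5,"spin":0,"grip":0.6},{"x":1.1,"y":0.2,"z":1,"spin":0,"grip":0.6},{"x":0.5,"y":0.1,"z":1.2,"spin":0,"grip":0.6},{"x":0,"y":0,"z":0.3,"spin":0,"grip":0.6},{"x":0,"y":0,"z":0,"spin":0,"grip":0.6},{"x":0,"y":0,"z":0,"spin":0,"grip":0.6}]' 40
```

```text
clock: 31.32
eef_pos: [512.6, 112.0, 60.7]
tcp_rot: [-3.14, 0.001, 1.57]
contact_force: [-0.6, -0.5, 0.0]
opening: 0.511
grasp_force: 41.0
```

```bash
python3 -m jog '[{"x":0.1,"y":0.05,"z":0.5,"spin":0,"grip":0.6},{"x":0,"y":0,"z":0.5,"spin":0,"grip":0.6},{"x":0,"y":0,"z":0.4,"spin":0,"grip":0.6},{"x":0,"y":0,"z":0.3,"spin":0,"grip":0.6},{"x":0,"y":0,"z":0.2,"spin":0,"grip":0.6},{"x":0,"y":0,"z":0.1,"spin":0,"grip":0.6},{"x":0,"y":0,"z":0,"spin":0,"grip":0.6},{"x":0,"y":0,"z":0,"spin":0,"grip":0.6}]' 40
python3 - <<'E'
from h import *
d=cam("side"); print(sense()["eef_pos"]); cv2.imwrite("pics/s11.png",cv2.resize(d["im"][140:200,205:295],None,fx=8,fy=8,interpolation=2))
E
```

```text
clock: 31.98
eef_pos: [514.0, 114.2, 41.3]
tcp_rot: [-3.142, 0.0, 1.571]
contact_force: [0.3, -0.3, -1.3]
opening: 0.51
grasp_force: 41.0
[514.08027718 114.18925647  41.40310769]
```

View pics/s11.png

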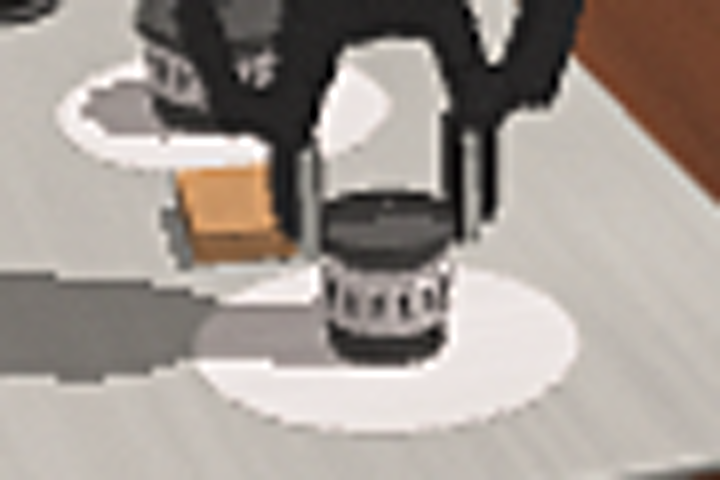

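The side crop shows the cap at (388,225), level and just above the seated head at (388,300). I'll lower it the last few millimetres.

```bash
python3 -m jog '[{"x":-0.1,"y":-0.06,"z":0.1,"spin":0,"grip":0.6},{"x":0,"y":0,"z":0.1,"spin":0,"grip":0.6},{"x":0,"y":0,"z":0.1,"spin":0,"grip":0.6},{"x":0,"y":0,"z":0.05,"spin":0,"grip":0.6},{"x":0,"y":0,"z":0,"spin":0,"grip":0.6},{"x":0,"y":0,"z":0,"spin":0,"grip":0.6}]' 40
```

```text
clock: 32.53
eef_pos: [513.3, 113.1, 37.8]
tcp_rot: [-3.142, 0.0, 1.571]
contact_force: [-0.7, -0.8, 1.4]
opening: 0.506
grasp_force: 41.1
```

```bash
python3 -m jog '[{"x":0,"y":0,"z":0,"spin":0,"grip":0.35},{"x":0,"y":0,"z":0,"spin":0,"grip":0.2},{"x":0,"y":0,"z":0,"spin":0,"grip":0.2},{"x":0,"y":0,"z":-1.5,"spin":0,"grip":0.2},{"x":0,"y":0,"z":-3,"spin":0,"grip":0.2},{"x":0,"y":0,"z":-3.5,"spin":0,"grip":0.2},{"x":-3,"y":0,"z":-2,"spin":0,"grip":0.2},{"x":-3.8,"y":0,"z":0,"spin":0,"grip":0.2},{"x":-3.8,"y":0,"z":0,"spin":0,"grip":0.2},{"x":-3.8,"y":0,"z":0,"spin":0,"grip":0.2},{"x":-3.8,"y":0,"z":0,"spin":0,"grip":0.2},{"x":-3,"y":0,"z":0,"spin":0,"grip":0.2},{"x":-1,"y":0,"z":0,"spin":0,"grip":0.2},{"x":0,"y":0,"z":0,"spin":0,"grip":0.2},{"x":0,"y":0,"z":0,"spin":0,"grip":0.2}]' 20
python3 - <<'E'
from h import *
d=cam("top"); c=cam("side"); cv2.imwrite("pics/s12.png",np.hstack([cv2.resize(d["im"][180:270,90:240],None,fx=3,fy=5,interpolation=2),cv2.resize(c["im"][120:210,190:290],None,fx=3.4,fy=5,interpolation=2)]))
E
```

```text
clock: 33.78
eef_pos: [513.2, -108.8, 137.7]
tcp_rot: [-3.141, -0.0, 1.569]
contact_force: [-0.2, 0.3, 0.2]
opening: 0.801
grasp_force: 0.0
```

View pics/s12.png

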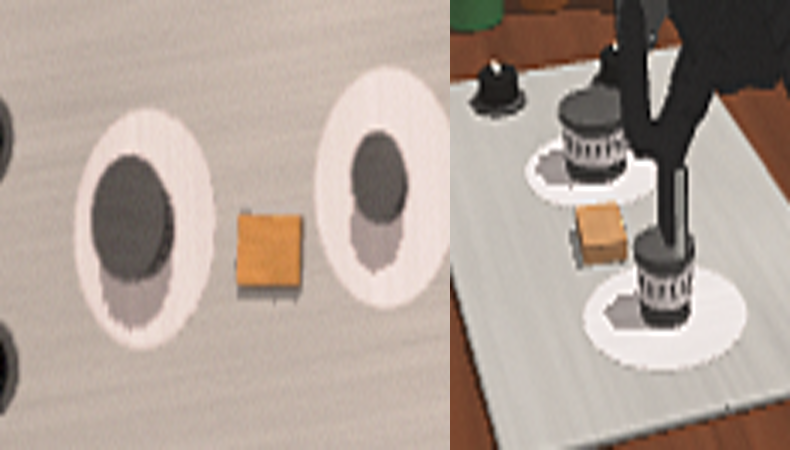

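Both burners are stacked and level: the caps are at top-crop (130,217) and (380,177), the side view shows them flush, and the matchbox hasn't moved.

```bash
python3 -c "
from rig import *
print(sign_off())"
```

```text
the job is handed in; nothing more can be done
None
```

I rebuilt both burners and handed the job in at about 34 s: the camera views show each head seated in its well with its cap level on top, the parts are released, and the arm stayed clear of the bystanders. I looked again only at the matchbox, and the hand-in gave no verdict.

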